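# Close the vacuum-line filter cover and hold it for a leak test

### The arm

A 7-joint arm with a two-finger parallel gripper is mounted at the origin on a cart in front of the work surface, level with it; the furniture and walls round the work are solid. World frame = base frame: x ahead of the robot, y to its left, z up, the work surface at z = 0. Lengths are in m, angles in rad, forces in N, time in s.
With the tool pointing down it reaches from about 0.4 to 0.85 m from the base axis. Payload 10.4 kg.
Tool frame: the origin (TCP) lies at the very end of the fingers, on their centre line; the grasp point (between the pads) lies 19 mm behind it (manip.tcp_to_grasp is the distance from the TCP to the grasp point, in m); x points along the fingers, y is the direction in which the jaws open and shut, and the axes are right-handed (so a half turn about x gives the same grasp; the last joint's range is limited). The gripper opens to 85 mm and grips with 20 to 120 N. Pads are 22 mm wide; open, the fingers measure 114 mm over their backs; the gripper's body (76 mm by 85 mm) begins 54 mm behind the grasp point. The pads swing forward as they close: fully open they stand 13 mm farther back than shut.
Start: joints at [1.169, 0.332, -0.065, 1.46, 0.022, 1.35, -0.088], TCP at [0.231, -0.581, 0.231] pointing down, gripper open.
Joint ranges: [-2.6, 2.6], [-0.5, 2.12], [-1.47, 1.34], [0.16, 2.42], [-1.27, 4.41], [0.06, 2.06], [-2.6, 2.6]. Speed limits (rad/s): [2.22, 2.22, 2.79, 2.79, 3.14, 3.14, 3.14].

### API

Orientations are given as a unit quaternion [x, y, z, w].
In Python, from workcell import manip, cams, hand_in gives the robot as it stands.
- The arm moves only by the shell command python3 -m handwheel 'ROWS' [FORCE]. ROWS is text: rows parted by semicolons, each of 7 numbers parted by spaces: the shift along the tool's x, y, z in mm, then the turn, a rotation vector about the tool's x, y, z in rad, then the finger opening in mm, from 0 to 85.4. A call has 1 to 8 rows; each row shifts and turns the commanded pose from where the row before left it, along the tool's axes as they then stand; what a row does not reach is not made up. A row lasts 1/10 s, in which the tool goes at most 50 mm and 8.59 degrees, less where a joint would pass 70% of its speed; a pose out of reach is approached as far as the arm can. A call with a gripper value outside its range is refused whole. The fingers move at their own pace and stop on an object; FORCE is the grip in N (left out, the last holds). Time passes only in rows, so rows that do not move let the fingers close. It gives the time, the measured TCP pose, the force and the opening at its end, in the units of the state.
- manip.get_obs(): the state, without advancing time (a new reading comes with each control period).
- cams.camera(name): name is "scene" or "top" or "wrist"; returns a dict with "color" (480x640x3 uint8, blue, green, red), "depth" (480x640 float32, m along the optical axis (not along the pixel's ray), 0 where there is no reading), "camera_matrix" (3x3 intrinsics, pixels), "origin" and "attitude" of the camera in the world; the wrist camera has in their place "T_tool_cam" (4x4, takes a point from camera to tool coordinates, whose origin is the TCP and whose axes are the tool frame's). Camera axes: x right, y down, z forward; pixel columns grow to the right and rows downward; lengths in m; the calibration is good to about 2 mm. A picture is of the moment at which its call begins: read the wrist's pose just before it.
- hand_in(): hands the job in, once; it reports no verdict.
Trained networks look in the newest picture that a camera, given by its name, has taken for a name from the list of things; names that differ only in an ending like _2 or _b are one class to them, and where a whole thing is asked for, a point or a joint stands for the part that bears it (a point fixed in the world has none). Each returns a list of dicts, best first, with "conf" (0 to 1); they miss things now and then, are a little off and sometimes report something else, mostly with a low value. They report only what shows in the picture. A call takes as long as a camera call. They do not tell look-alikes from the thing itself.
- cams.recognise(camera, thing): "box" ([left, top, width, height] in pixels, round what is visible of it).
- cams.outline_of(camera, thing): "region" (480x640 bool, what is visible of it) and "box" ([left, top, width, height] in pixels, round what is visible of it).
The state is a dict: "clock": time; "joint_pos": joint angles; "joint_velocities": joint speeds; "tau": joint torques, N m; "position": TCP position; "ee_rot": TCP orientation; "ft_force": force on the tool from outside, world axes, zero at the start; "torque": the same for the moment, N m; "grip_width": opening from 0.0 (shut) to 1.0 (fully open).
Only numpy, scipy, OpenCV 4.12 (cv2) and the standard library are available. Lean on these libraries where they do the work, as an engineer would, in place of code of your own. Each camera call takes 0.05 s, during which the arm holds its last target.

### The job

The vacuum line's filter has been changed and its hinged cover still stands a finger's breadth proud on its gasket, because the cross-pin of the slotted quarter-turn stud lies across the keyhole below. Pull the T-handled key out of the tool stand, set its blade in the stud's slot and turn the stud until the slot lines up with the two index marks engraved on the cover, then push the cover down with the key until it sits fully home on the frame. Do not turn the stud again to lock it: finish while still gripping the key and holding the cover firmly but not roughly pressed against the frame with it, the blade in the slot, for the leak test; leave the glass rod and the stir-bar retriever standing in the tool stand.

Things in the scene. Friction and masses are not known exactly. Their poses are not given: they have to be found in the camera images.
- t_key: T-handled key, 129 mm long, 85-170 g, upright in one bore of the stand. Origin: middle of the blade's lower edge; z up the stem, x along the blade's width and the grip. Blade 12 (x) by 2.6 (y) mm, up to z = 13 mm; round steel stem, 12 mm across, to z = 113 mm; black cross grip 66 (x) by 16 (y) by 18 mm, centred at z = 120 mm: take it across the 16 mm.
- tool_stand: White block, 150 (x) by 50 (y) by 66 mm high, fixed. Origin: centre of its underside. Three square bores, 14.5 mm wide, at x = -50, 0 and +50 mm, floors at z = 10 mm; key, glass rod and retriever stand in them in any order, the key's blade on the floor and its grip within 0.15 rad of the block's x. They may lean some degrees.
- glass_rod: Glass stirring rod, 10 mm in diameter, 150 mm long, standing in another bore of the stand. Origin: centre of its lower end. Leave it there.
- bar_retriever: White plastic stir-bar retriever, a rod 12 mm in diameter and 142 mm long with an 18 mm knob at the top, standing in the third bore. Origin: centre of its lower end. Leave it there.
- filter_housing: Grey sheet-metal filter box, 180 (x) by 150 (y) mm, fixed to the worktop, on four feet, with a gauge on its front (-x) and a capped hose port on either side. Origin: centre of its underside; z up, +x to the hinge side.
- filter_frame: The box's upper rim with its black gasket, on which the closed cover lies; part of the box, same origin and axes as filter_housing. Gasket top at z = 73 mm.
- filter_cover: Aluminium plate, 174 (x) by 148 (y) by 4 mm, hinged at its far edge. Origin: middle of the hinge line, on the plate's underside, at x = 85, z = 73 mm of the box; x parallel to the box's x when closed. Sprung open by 0.079 rad; with the stud aligned it goes down with 4 N at the stud at first, 7 N at the end, else only 1 mm; springs up if let go. Index lines along its x before and behind the stud.
- quarter_turn_stud (a joint): Angle (rad) of the stud in the cover about the cover's z, positive anticlockwise from above. 0: slot along the cover's x, in line with the index marks, its cross-pin over the keyhole in the box (passes within about 0.17 either way). Starts at 0.55 to 1.25; turns from -1.7 to 1.7 with slight friction, no click or stop at 0.
- stud_slot (a point): Centre of the slot's floor in the stud's steel head, 140 mm from the hinge line, 5 mm above the plate's underside; x along the slot, z out of the cover. Head 31 mm across, 8 mm high, in a fixed collar 43 mm across. Slot closed at its ends: 17 mm long, 4.2 wide, 7 deep, the upper 3 mm flaring to 9 wide and 21 long. The blade has up to 0.2 rad of play. Comes down 11 mm as the cover goes home.
There are look-alikes about, which are no part of the job. Several things have the shape of the bar_retriever; the one meant has the colours described above.

How it is judged:
On the way, in this order (a step that is already met when the one before it is completed fails the run):
1. the key is held by the gripper, out of the tool stand (z of t_key in the frame of tool_stand above 0.07 m and contact force between the fingers and t_key above 2 N), for 0.2 s.
2. the stud is turned with the key until its slot lines up with the marks (distance between t_key and stud_slot below 0.008 m and value of joint quarter_turn_stud between -0.2 and 0.2 rad), for 0.2 s.
At the end, for the whole second after the job is handed in: Through the last second the cover is within 0.012 rad of closed and presses on the frame with over 1 N; the gripped key, its edge within 8 mm of the slot floor's centre, pushes with over 6 N; the stud is within 0.2 rad of the marks; rod and retriever stand in their bores (all of step 2 and angle between the x axis of filter_cover and the x axis of filter_housing, either way round below 0.012 rad and contact force between filter_cover and filter_frame above 1 N and contact force between t_key and filter_cover above 6 N and contact force between the fingers and t_key above 2 N and z of each of glass_rod, bar_retriever in the frame of tool_stand below 0.03 m); the arm keeps its last pose, push and grip.
It fails at once if the cover is pushed roughly (over 60 N) (contact force between t_key and filter_cover above 60 N).
It fails at once if the glass rod or the retriever is pulled out of the stand (z of any of glass_rod, bar_retriever in the frame of tool_stand above 0.05 m).
It also fails if it takes over 45 s, if anything falls off the work surface, if the arm or the gripper's body presses on something with over 40 N, if the wrist force passes 120 N, or if a joint passes its speed limit or range.

## Working session

There is one attempt and no reset: what is moved stays moved. The work goes in short steps, Python scripts to look and compute and a shell command to move; the robot and the scene stay as the last step left them, time stands still between calls to the robot, and variables do not carry over. Pictures are saved under pics/ and viewed, and the job is handed in when it is done.

```bash
ls; mkdir -p pics; cat > h.py <<'E'
import numpy as np, cv2
from workcell import manip, cams, hand_in
from scipy.spatial.transform import Rotation as R
def R_of(a):
    a=np.array(a,float)
    return a if a.shape==(3,3) else R.from_quat(a).as_matrix()
def shot(name,fn=None):
    o=manip.get_obs()
    c=cams.camera(name)
    if name=='wrist':
        T=np.eye(4);T[:3,:3]=R.from_quat(o['ee_rot']).as_matrix();T[:3,3]=o['position']
        T=T@np.array(c['T_tool_cam'])
    else:
        T=np.eye(4);T[:3,:3]=R_of(c['attitude']);T[:3,3]=c['origin']
    c['T']=T
    if fn: cv2.imwrite('pics/'+fn,c['color'])
    return c
def pts(c):
    K=np.array(c['camera_matrix']);d=c['depth'];v,u=np.mgrid[:480,:640]
    P=np.stack([(u-K[0,2])/K[0,0]*d,(v-K[1,2])/K[1,1]*d,d],-1)
    W=P@c['T'][:3,:3].T+c['T'][:3,3]
    W[d==0]=np.nan
    return W
def proj(c,p):
    K=np.array(c['camera_matrix']);q=(np.asarray(p)-c['T'][:3,3])@c['T'][:3,:3]
    q=q@K.T
    return q[...,:2]/q[...,2:]
def ray_z(c,uv,z):
    K=np.array(c['camera_matrix']);d=np.array([(uv[0]-K[0,2])/K[0,0],(uv[1]-K[1,2])/K[1,1],1])
    d=c['T'][:3,:3]@d;o=c['T'][:3,3]
    return o+d*(z-o[2])/d[2]
E
python3 - <<'E'
from h import *
o=manip.get_obs();print(o)
for n in ['scene','top','wrist']:
    c=shot(n,n+'0.png');np.savez('pics/'+n+'0.npz',color=c['color'],depth=c['depth'],camera_matrix=c['camera_matrix'],T=c['T'])
    for t in ['t_key','tool_stand','glass_rod','bar_retriever','filter_housing','filter_cover','quarter_turn_stud','stud_slot']:
        print(n,t,[(np.round(r['box']).tolist(),round(r['conf'],2)) for r in cams.recognise(n,t)])
    print(c['T'].round(3).tolist(),np.array(c['camera_matrix']).tolist())
E
```

```text
pics
{'clock': 0.0, 'joint_pos': array([ 1.16938011,  0.33286777, -0.06470286,  1.46095068,  0.02160774,
        1.34989422, -0.08848447]), 'joint_velocities': array([-8.98101851e-04,  7.86193470e-04,  6.18279673e-04, -4.86548741e-05,
        3.18630179e-04, -1.49436180e-03, -1.39426999e-04]), 'tau': array([-1.85635158e-04, -6.25438786e+01,  4.91508131e-02, -3.91611850e+01,
        1.62352889e-02,  9.73721413e-03,  7.58334954e-05]), 'position': array([ 0.23099229, -0.58034066,  0.23051404]), 'ee_rot': array([-0.69433782, -0.13363563,  0.6945779 , -0.13265762]), 'ft_force': array([ 0.54052555, -0.11790548, -0.40880724]), 'torque': array([-0.01565046, -0.02439177, -0.00873147]), 'grip_width': 0.9998953779869016}
scene t_key [([311.0, 247.0, 23.0, 30.0], 0.82), ([205.0, 278.0, 15.0, 12.0], 0.4)]
scene tool_stand [([276.0, 243.0, 64.0, 66.0], 0.74)]
scene glass_rod [([283.0, 213.0, 14.0, 42.0], 0.49)]
scene bar_retriever [([237.0, 303.0, 16.0, 53.0], 0.91), ([301.0, 227.0, 6.0, 39.0], 0.65), ([270.0, 322.0, 19.0, 54.0], 0.59), ([412.0, 147.0, 9.0, 10.0], 0.49)]
scene filter_housing [([13
[... 1100 characters left out ...]
_slot [([190.0, 228.0, 19.0, 20.0], 0.64), ([280.0, 254.0, 8.0, 10.0], 0.45)]
[[-0.008, -0.995, 0.104, 0.413], [-1.0, 0.008, 0.002, 0.111], [-0.002, -0.104, -0.995, 1.16], [0.0, 0.0, 0.0, 1.0]] [[498.12014830691203, 0.0, 321.2379740095487], [0.0, 498.12014830691203, 239.96437007237554], [0.0, 0.0, 1.0]]
wrist t_key []
wrist tool_stand []
wrist glass_rod []
wrist bar_retriever []
wrist filter_housing []
wrist filter_cover []
wrist quarter_turn_stud []
wrist stud_slot []
[[0.37, -0.884, -0.285, 0.305], [-0.929, -0.352, -0.113, -0.552], [-0.0, 0.307, -0.952, 0.375], [0.0, 0.0, 0.0, 1.0]] [[414.4775445311904, 0.0, 323.2624372119376], [0.0, 414.4775445311904, 235.14649057689854], [0.0, 0.0, 1.0]]
```

```bash
python3 - <<'E'
import cv2
a=cv2.imread('pics/scene0.png');b=cv2.imread('pics/top0.png')
cv2.imwrite('pics/a1.png',cv2.resize(a[190:400,120:360],None,fx=3,fy=2.85,interpolation=cv2.INTER_CUBIC)[:600])
cv2.imwrite('pics/b1.png',cv2.resize(b[160:350,140:340],None,fx=3.1,fy=3.1,interpolation=cv2.INTER_CUBIC)[:600])
E
```

```text
(no output)
```

View pics/scene0.png

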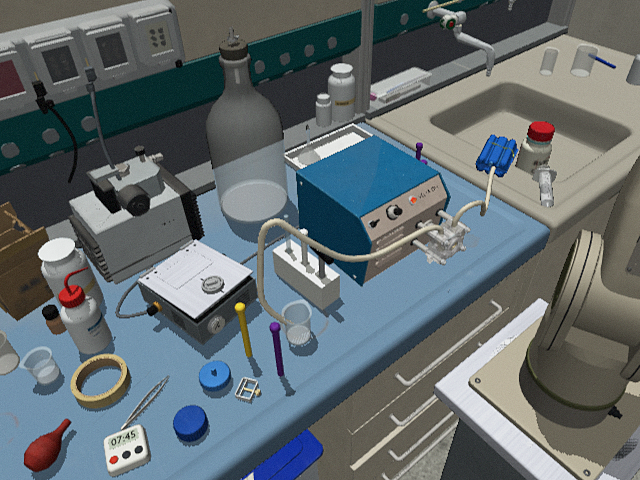

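View pics/top0.png

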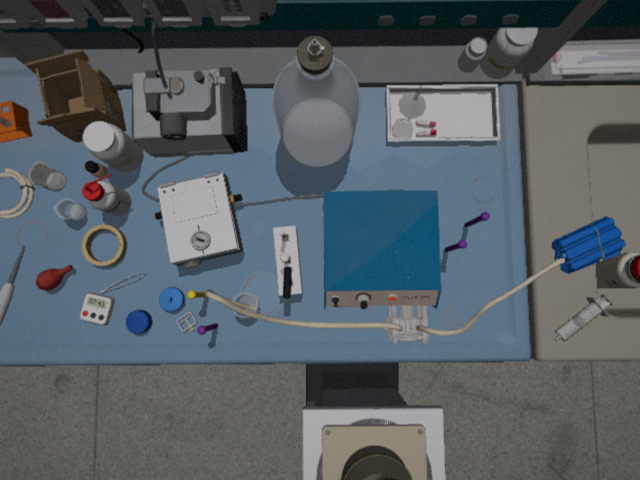

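View pics/a1.png

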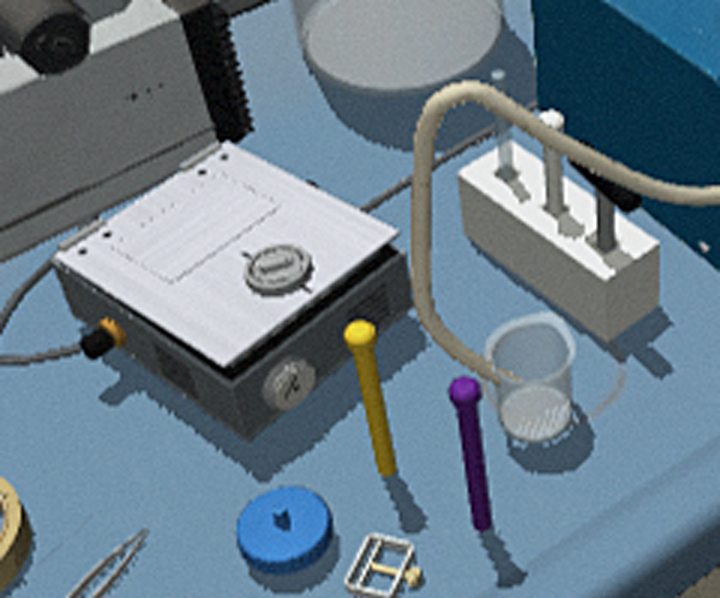

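View pics/b1.png

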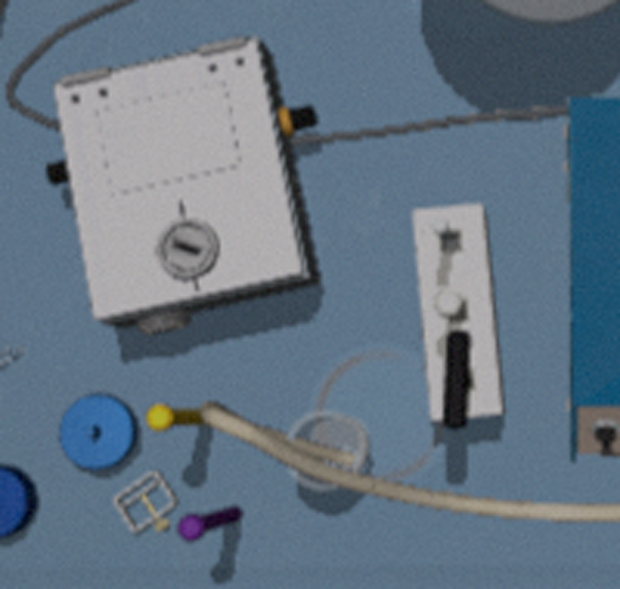

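```bash
python3 - <<'E'
from h import *
c=dict(np.load('pics/top0.npz'));W=pts(c)
s=dict(np.load('pics/scene0.npz'));S=pts(s)
# stand top points: z near .066
def rng(W,x0,x1,y0,y1,z0,z1):
    return (W[...,0]>x0)&(W[...,0]<x1)&(W[...,1]>y0)&(W[...,1]<y1)&(W[...,2]>z0)&(W[...,2]<z1)
for n,W_,cc in (('top',W,c),('scene',S,s)):
    print(n)
    print('stand px z', np.nanmedian(W_[285:290,280:284],axis=(0,1)) if n=='top' else '')
    m=rng(W_,0.25,0.52,0.1,0.26,0.06,0.074); 
    P=W_[m];print('stand',m.sum(),P.min(0),P.max(0), cv2.minAreaRect((P[:,:2]*1000).astype(np.float32)))
    m=rng(W_,0.25,0.52,0.1,0.26,0.11,0.145)
    m&=cc['color'].max(-1)<60
    P=W_[m];print('grip',m.sum(),P.min(0),P.max(0),np.median(P,0), cv2.minAreaRect((P[:,:2]*1000).astype(np.float32)))
    m=rng(W_,0.0,0.7,-0.3,0.5,0.15,0.6)&(cc['color'].max(-1)>100)
    P=W_[m];print('high',m.sum(),P.min(0),P.max(0))
# hose samples in top
for u,v in [(210,296),(230,306),(260,318),(300,324),(340,325),(380,326),(285,323),(250,313)]:
    print(u,v,W[v-1:v+2,u-1:u+2].reshape(-1,3)[np.nanargmax(W[v-1:v+2,u-1:u+2,2].ravel())].round(3))
for u,v in [(265,290),(260,255),(275,222),(300,225),(350,243),(400,238),(440,225)]:
    print('s',u,v,np.nanmedian(S[v-1:v+2,u-1:u+2],axis=(0,1)).round(3))
E
```

```text
top
stand px z [0.42464343 0.20090346 0.06671662]
stand 873 [0.37332777 0.15824931 0.0601049 ] [0.51934666 0.25875488 0.07226391] ((446.2510681152344, 208.35911560058594), (100.37847900390625, 146.1725311279297), 89.81053161621094)
grip 215 [0.40345632 0.17611454 0.12854323] [0.4649566  0.1923352  0.14252299] [0.43400626 0.18385392 0.13794488] ((434.11029052734375, 183.73956298828125), (15.313759803771973, 61.62916564941406), 87.10083770751953)
high 13526 [ 0.32787967 -0.14458752  0.15002137] [0.6150316  0.33009759 0.29412943]
scene
stand px z 
stand 1164 [0.37306806 0.10289553 0.06003308] [0.51990756 0.25996728 0.07399468] ((447.8460693359375, 182.91358947753906), (145.49961853027344, 156.97372436523438), 1.5124328136444092)
grip 134 [0.38471948 0.10677474 0.11282636] [0.50514846 0.1950757  0.14214359] [0.41594572 0.19067881 0.13199348] ((445.4413757324219, 151.06146240234375), (87.17730712890625, 120.43714141845703), 89.3329849243164)
high 12825 [ 4.28770459e-06 -1.41603864e-01  1.50002304e-01] [0.61655255 0.34029332 0.43288538]
210 296 [0.408 0.305 0.29 ]
230 306 [0.39  0.275 0.275]
260 318 [0.366 0.231 0.218]
300 324 [0.353 0.156 0.166]
340 325 [0.347 0.075 0.154]
380 326 [ 0.344 -0.004  0.145]
285 323 [0.356 0.187 0.178]
250 313 [0.378 0.246 0.24 ]
s 265 290 [ 0.525  0.266 -0.001]
s 260 255 [0.412 0.327 0.226]
s 275 222 [0.402 0.298 0.287]
s 300 225 [0.609 0.108 0.038]
s 350 243 [0.437 0.108 0.105]
s 400 238 [0.387 0.02  0.102]
s 440 225 [ 0.342 -0.048  0.128]
```

```bash
python3 - <<'E'
from h import *
o=manip.get_obs();print(R.from_quat(o['ee_rot']).as_matrix().round(3))
c=dict(np.load('pics/top0.npz'));W=pts(c)
print('box',np.nanmax(W[200:290,330:430,2]),'bottle',np.nanmax(W[40:170,275:360,2]))
m=np.zeros((480,640),bool);m[180:255,165:230]=1
P=W[m&(W[...,2]>.07)&(W[...,2]<.1)]
A=np.c_[P[:,:2],np.ones(len(P))];k=np.linalg.lstsq(A,P[:,2],rcond=None)[0];print('plane',k,len(P))
for u,v in [(200,240),(195,238),(205,241)]: print(W[v,u].round(4))
# slot/mark from zoomed crop coords -> px
f=lambda x,y:(140+(x+.5)/3.1-.5,160+(y+.5)/3.1-.5)
for p in [(189,248),(178,243),(200,254),(181,202),(197,290)]:
    print(p,ray_z(c,f(*p),.092)[:3].round(4))
E
```

```text
[[ 0.     0.37  -0.929]
 [-0.    -0.929 -0.37 ]
 [-1.     0.     0.   ]]
box 0.19267269610958793 bottle 0.44178292584877044
plane [-0.08222385 -0.01487373  0.13780919] 4655
[0.5268 0.375  0.0906]
[0.5307 0.3845 0.0957]
[0.5234 0.3616 0.1013]
(189, 248) [0.5274 0.3733 0.092 ]
(178, 243) [0.5309 0.381  0.092 ]
(200, 254) [0.5231 0.3655 0.092 ]
(181, 202) [0.5597 0.3794 0.092 ]
(197, 290) [0.498  0.3672 0.092 ]
```

```bash
python3 -m handwheel '-35 0 0 0.14 0 0 85; -35 0 0 0.14 0 0 85; -30 0 0 0.14 0 0 85; 0 -30 -38 0 0 0 85; 0 -30 -38 0 0 0 85; 0 -30 -38 0 0 0 85; 0 -30 -38 0 0 0 85; 0 -30 -38 0 0 0 85' 60; python3 -m handwheel '0 -49 -1 0 0 0 85; 0 -49 -1 0 0 0 85; 0 -49 -1 0 0 0 85; 0 -49 -1 0 0 0 85; 0 -49 -1 0 0 0 85; 0 -49 -1 0 0 0 85; 0 -49 -1 0 0 0 85; 0 -49 -1 0 0 0 85'
```

```text
clock: 2.15
position: [0.4285, -0.4373, 0.3316]
ee_rot: [0.707, -0.015, -0.707, -0.015]
ft_force: [1.2, -1.0, -0.4]
grip_width: 0.994
clock: 2.95
position: [0.451, -0.0454, 0.3316]
ee_rot: [0.707, -0.015, -0.707, -0.014]
ft_force: [1.1, -0.2, 0.1]
grip_width: 0.997
```

```bash
python3 -m handwheel '0 -46 4 0 0 0 85; 0 -46 4 0 0 0 85; 0 -46 4 0 0 0 85; 0 -46 4 0 0 0 85; 0 -45 2 0 0 0 85; 0 0 0 0 0 0 85; 0 0 0 0 0 0 85'
python3 - <<'E'
from h import *
o=manip.get_obs();print(o['position'],R.from_quat(o['ee_rot']).as_matrix().round(3).tolist())
c=shot('wrist','w1.png');np.savez('pics/w1.npz',color=c['color'],depth=c['depth'],camera_matrix=c['camera_matrix'],T=c['T'])
for t in ['t_key','tool_stand','glass_rod','bar_retriever','quarter_turn_stud']:
    print(t,[(np.round(r['box']).tolist(),round(r['conf'],2)) for r in cams.recognise('wrist',t)])
W=pts(c)
m=(W[...,0]>.37)&(W[...,0]<.5)&(W[...,1]>.14)&(W[...,1]<.24)&(W[...,2]>.115)&(W[...,2]<.15)&(c['color'].max(-1)<70)
P=W[m];print(len(P),P.min(0),P.max(0),np.median(P,0),cv2.minAreaRect((P[:,:2]*1000).astype(np.float32)))
E
```

```text
clock: 3.65
position: [0.4425, 0.1831, 0.3313]
ee_rot: [-0.707, 0.014, 0.707, 0.014]
ft_force: [-0.4, 0.2, -0.7]
grip_width: 0.996
[0.44249464 0.18308619 0.3312767 ] [[-0.0, -0.039, -0.999], [0.0, -0.999, 0.039], [-1.0, 0.0, 0.0]]
t_key [([309.0, 172.0, 23.0, 79.0], 0.58)]
tool_stand [([278.0, 56.0, 70.0, 164.0], 0.71)]
glass_rod [([297.0, 80.0, 18.0, 12.0], 0.5)]
bar_retriever [([87.0, 204.0, 75.0, 56.0], 0.97), ([127.0, 260.0, 63.0, 70.0], 0.94)]
quarter_turn_stud [([86.0, 86.0, 30.0, 34.0], 0.9)]
1376 [0.40372607 0.17741903 0.12627601] [0.46776192 0.19580566 0.1424001 ] [0.43753986 0.18629699 0.13906815] ((435.7117614746094, 186.49305725097656), (15.71594524383545, 63.957054138183594), 86.75625610351562)
```

View pics/w1.png

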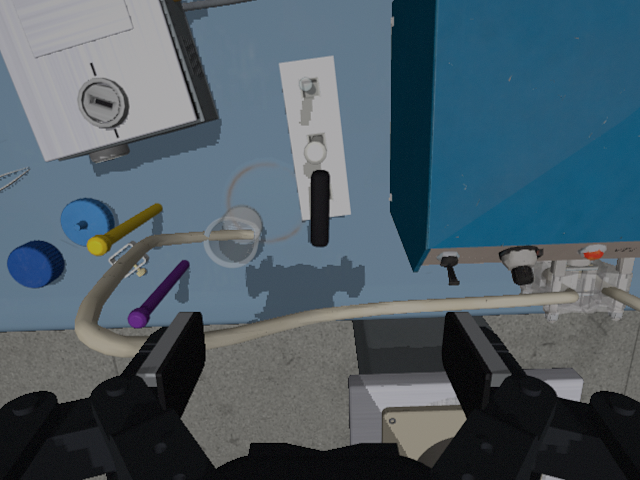

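```bash
python3 -m handwheel '0 -3 7 0.017 0 0 45; 35 0 0 0 0 0 45; 40 0 0 0 0 0 45; 40 0 0 0 0 0 45; 40 0 0 0 0 0 45; 30 0 0 0 0 0 45; 0 0 0 0 0 0 45; 0 0 0 0 0 0 45'
python3 - <<'E'
from h import *
c=shot('wrist','w2.png');np.savez('pics/w2.npz',color=c['color'],depth=c['depth'],camera_matrix=c['camera_matrix'],T=c['T'])
W=pts(c)
m=(W[...,0]>.37)&(W[...,0]<.5)&(W[...,1]>.165)&(W[...,1]<.21)&(W[...,2]>.12)&(W[...,2]<.15)&(c['color'].max(-1)<70)
P=W[m];print(len(P),P.min(0),P.max(0),np.median(P,0),cv2.minAreaRect((P[:,:2]*1000).astype(np.float32)))
E
```

```text
clock: 4.75
position: [0.4359, 0.1857, 0.1472]
ee_rot: [-0.707, 0.021, 0.707, 0.021]
ft_force: [0.6, 1.0, 0.4]
grip_width: 0.528
5464 [0.40281988 0.17750153 0.12686637] [0.46806899 0.19563986 0.14191451] [0.4401883  0.18633492 0.13902943] ((435.49114990234375, 186.5816192626953), (15.87514877319336, 65.14034271240234), 87.11013793945312)
```

View pics/w2.png

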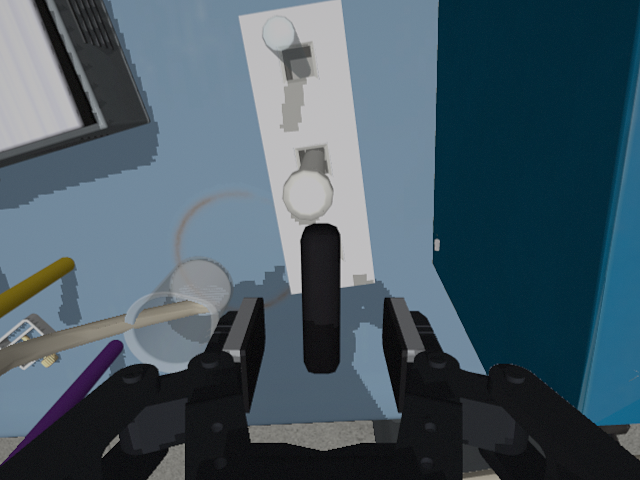

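```bash
python3 -m handwheel '20 -1 0 0 0 0 45; 15 0 0 0 0 0 45; 0 0 0 0 0 0 45; 0 0 0 0 0 0 10; 0 0 0 0 0 0 10; 0 0 0 0 0 0 10; 0 0 0 0 0 0 10; 0 0 0 0 0 0 10' 100
python3 - <<'E'
from h import *
c=shot('wrist','w3.png');s=shot('scene');cv2.imwrite('pics/s3.png',cv2.resize(s['color'][170:370,200:400],None,fx=3,fy=3))
print(manip.get_obs()['ft_force'],manip.get_obs()['grip_width'],manip.get_obs()['position'])
E
```

```text
clock: 5.6
position: [0.4371, 0.1865, 0.113]
ee_rot: [0.708, -0.021, -0.706, -0.021]
ft_force: [-0.3, -2.2, 7.9]
grip_width: 0.167
[-1.06151834 -3.16300543  7.90339465] 0.17175464840826254 [0.43710069 0.18648167 0.11302304]
```

View pics/w3.png

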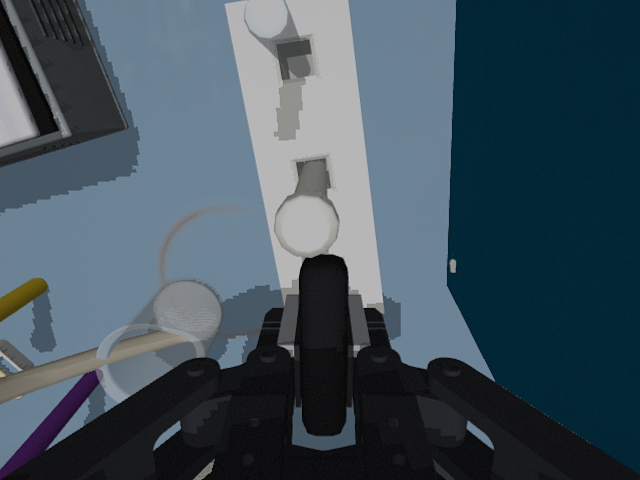

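View pics/s3.png

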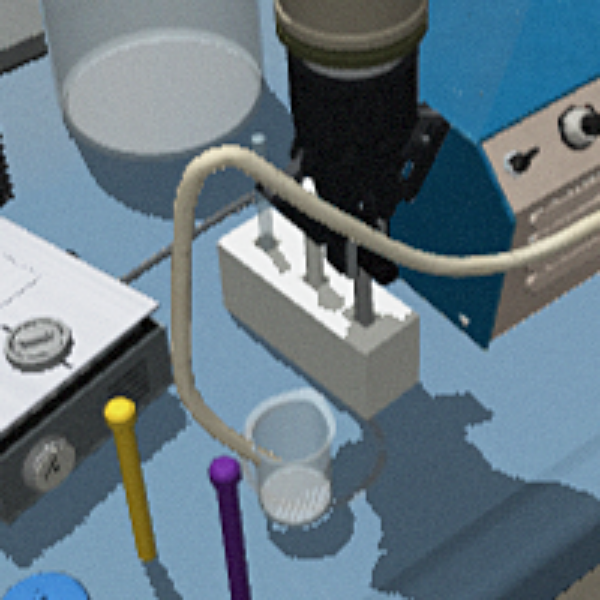

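```bash
python3 -m handwheel '-8 0 0 0 0 0 10; -15 0 0 0 0 0 10; -20 0 0 0 0 0 10'; python3 -m handwheel '-30 0 0 0 0 0 10; -35 0 0 0 0 0 10; -35 0 0 0 0 0 10; -25 0 0 0 0 0 10;-10 0 0 0 0 0 10; 0 0 0 0 0 0 10'
python3 - <<'E'
from h import *
c=shot('wrist','w4.png');np.savez('pics/w4.npz',color=c['color'],depth=c['depth'],camera_matrix=c['camera_matrix'],T=c['T'])
s=shot('scene');cv2.imwrite('pics/s4.png',cv2.resize(s['color'][120:320,200:400],None,fx=3,fy=3))
for t in ['t_key']:
  for n in ['wrist','scene']:
    print(n,[(np.round(r['box']).tolist(),round(r['conf'],2)) for r in cams.recognise(n,t)])
E
```

```text
clock: 6.0
position: [0.4357, 0.1865, 0.1551]
ee_rot: [-0.707, 0.021, 0.707, 0.021]
ft_force: [1.3, -0.1, -0.7]
grip_width: 0.164
clock: 6.6
position: [0.4363, 0.1869, 0.2905]
ee_rot: [0.708, -0.02, -0.706, -0.021]
ft_force: [-0.1, -0.3, -2.3]
grip_width: 0.165
wrist [([297.0, 229.0, 53.0, 209.0], 0.89)]
scene [([317.0, 170.0, 14.0, 57.0], 0.67)]
```

View pics/w4.png

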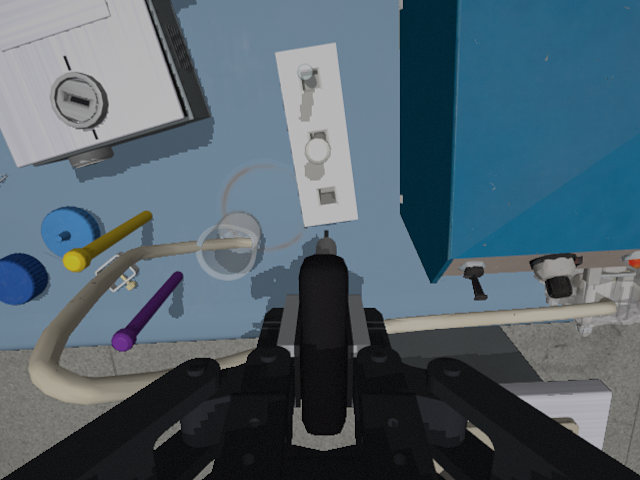

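View pics/s4.png

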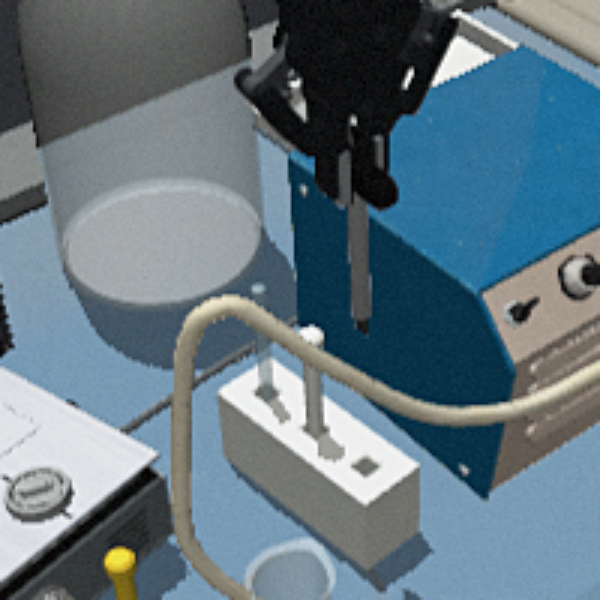

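```bash
python3 - <<'E'
from h import *
c=dict(np.load('pics/w4.npz'));W=pts(c)
a=c['color'];A=cv2.resize(a[220:270,300:352],None,fx=7,fy=7,interpolation=cv2.INTER_CUBIC);B=cv2.resize(a[60:140,35:120],None,fx=4.4,fy=4.4,interpolation=cv2.INTER_CUBIC)
h=max(A.shape[0],B.shape[0]);C=np.zeros((h,A.shape[1]+B.shape[1]+5,3),np.uint8);C[:A.shape[0],:A.shape[1]]=A;C[:B.shape[0],A.shape[1]+5:]=B;cv2.imwrite('pics/z4.png',C)
for v in range(228,262,3):
    print(v,[ (u,W[v,u].round(4).tolist()) for u in (322,326,330)])
print(W[90:112:3,78].round(4))
E
```

```text
228 [(322, [0.385, 0.1913, 0.0003]), (326, [0.3851, 0.1869, 0.0014]), (330, [0.3847, 0.1826, 0.0012])]
231 [(322, [0.3819, 0.1915, 0.0014]), (326, [0.4399, 0.1849, 0.1901]), (330, [0.3811, 0.1828, 0.0004])]
234 [(322, [0.3783, 0.1917, 0.0009]), (326, [0.4398, 0.1849, 0.1959]), (330, [0.3778, 0.1829, 0.001])]
237 [(322, [0.3748, 0.1919, 0.0008]), (326, [0.44, 0.1849, 0.2022]), (330, [0.3745, 0.1831, 0.0014])]
240 [(322, [0.4394, 0.1873, 0.2057]), (326, [0.44, 0.185, 0.2078]), (330, [0.4394, 0.1827, 0.2064])]
243 [(322, [0.4396, 0.1873, 0.2116]), (326, [0.4395, 0.185, 0.2118]), (330, [0.4395, 0.1827, 0.2122])]
246 [(322, [0.4396, 0.1872, 0.2168]), (326, [0.4401, 0.185, 0.2187]), (330, [nan, nan, nan])]
249 [(322, [0.4396, 0.1872, 0.2218]), (326, [0.4398, 0.185, 0.2226]), (330, [0.4393, 0.1829, 0.2215])]
252 [(322, [0.4395, 0.1872, 0.2262]), (326, [0.4398, 0.1851, 0.2275]), (330, [0.4394, 0.183, 0.2265])]
255 [(322, [0.467, 0.1853, 0.3046]), (326, [0.4672, 0.184, 0.3051]), (330, [0.4669, 0.1826, 0.3047])]
258 [(322, [0.4671, 0.1853, 0.3077]), (326, [0.4673, 0.184, 0.3083]), (330, [0.4671, 0.1827, 0.3081])]
261 [(322, [0.4674, 0.1852, 0.3111]), (326, [0.4673, 0.184, 0.311]), (330, [0.4671, 0.1827, 0.3106])]
[[0.5354 0.3703 0.0961]
 [0.5331 0.3701 0.0974]
 [0.531  0.3707 0.0973]
 [0.5291 0.3752 0.0903]
 [0.5269 0.3764 0.089 ]
 [0.5245 0.3725 0.0968]
 [0.5222 0.3725 0.0978]
 [0.52   0.3734 0.0971]]
```

View pics/z4.png

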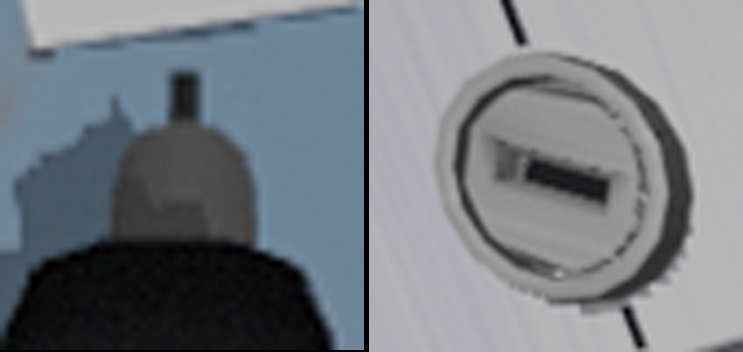

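```bash
python3 -c "
from h import *
print(manip.get_obs()['joint_pos'].round(3))"; python3 -m handwheel '0 -38 -16 0 0 0 10; 0 -39 -17 0 0 0 10; 0 -39 -17 0 0 0 10; 0 -39 -17 0 0 0 10; 0 -38 -16 0 0 0 10; 0 0 0 -0.14 0 0 10; 0 0 0 -0.14 0 0 10; 0 0 0 -0.14 0 0 10' ;  python3 -m handwheel '0 0 0 -0.145 0 0 10; 0 0 0 -0.145 0 0 10; 0 0 0 -0.145 0 0 10; 0 0 0 -0.145 0 0 10; 0 0 0 -0.145 0 0 10; 0 0 0 0 0 0 10; 0 0 0 0 0 0 10'
python3 - <<'E'
from h import *
o=manip.get_obs();print(o['joint_pos'].round(3),o['position'],R.from_quat(o['ee_rot']).as_matrix().round(3).tolist())
c=shot('wrist','w5.png');np.savez('pics/w5.npz',color=c['color'],depth=c['depth'],camera_matrix=c['camera_matrix'],T=c['T'])
for t in ['t_key','stud_slot','quarter_turn_stud']:
    print(t,[(np.round(r['box']).tolist(),round(r['conf'],2)) for r in cams.recognise('wrist',t)])
E
```

```text
[ 0.268  0.01  -0.761  1.718  0.006  1.418 -2.123]
clock: 7.6
position: [0.5295, 0.3748, 0.2873]
ee_rot: [-0.694, -0.129, 0.696, -0.13]
ft_force: [-0.0, -1.1, -2.1]
grip_width: 0.166
clock: 8.3
position: [0.5298, 0.3742, 0.2883]
ee_rot: [-0.605, -0.364, 0.607, -0.364]
ft_force: [-0.4, -0.1, -1.5]
grip_width: 0.167
[-0.024  0.547 -1.014  1.259  0.456  1.573 -1.453] [0.52984801 0.37423838 0.28829437] [[-0.001, 0.883, -0.469], [-0.001, -0.469, -0.883], [-1.0, -0.001, 0.001]]
t_key [([298.0, 229.0, 55.0, 212.0], 0.83)]
stud_slot [([304.0, 182.0, 36.0, 42.0], 0.72)]
quarter_turn_stud [([304.0, 183.0, 36.0, 37.0], 0.73), ([396.0, 8.0, 80.0, 110.0], 0.28)]
```

View pics/w5.png

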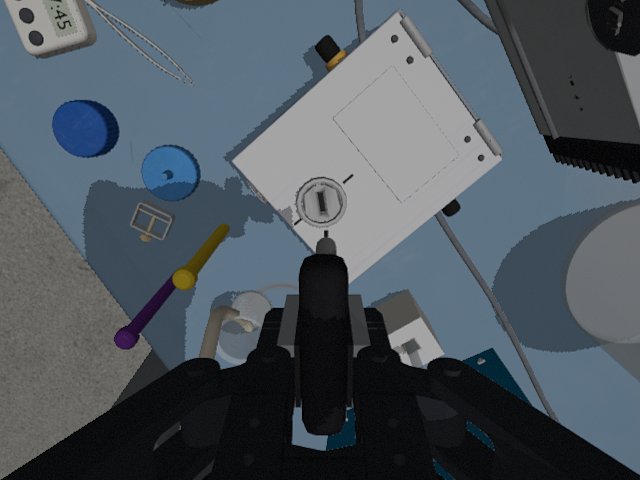

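```bash
cat > meas.py <<'E'
import sys
from h import *
f=sys.argv[1];c=dict(np.load(f'pics/{f}.npz'));a=c['color']
x0,y0,x1,y1=map(int,sys.argv[2:6]);k=min(790/(x1-x0),590/(y1-y0))
A=cv2.resize(a[y0:y1,x0:x1],None,fx=k,fy=k,interpolation=cv2.INTER_CUBIC)
st=10
for u in range((x0+st)//st*st,x1,st):
    x=int((u-x0+.5)*k);cv2.line(A,(x,0),(x,6),(0,0,255),1);cv2.putText(A,str(u),(x-12,18),0,.4,(0,0,255),1)
for v in range((y0+st)//st*st,y1,st):
    y=int((v-y0+.5)*k);cv2.line(A,(0,y),(6,y),(0,0,255),1);cv2.putText(A,str(v),(8,y+4),0,.4,(0,0,255),1)
cv2.imwrite(f'pics/{f}_z.png',A)
E
python3 meas.py w5 285 165 365 265
python3 - <<'E'
from h import *
c=dict(np.load('pics/w5.npz'));W=pts(c)
for v in range(186,256,3): print(v,W[v,321].round(4),W[v,326].round(4))
E
```

```text
186 [0.5348 0.3863 0.097 ] [0.5382 0.3841 0.0952]
189 [0.5335 0.3838 0.0954] [0.5372 0.3822 0.0969]
192 [0.5322 0.3815 0.0946] [0.5359 0.3796 0.0949]
195 [0.5305 0.3783 0.0898] [0.5347 0.3773 0.0949]
198 [0.5294 0.3762 0.0908] [0.5337 0.3754 0.0962]
201 [0.5281 0.3739 0.0904] [0.5325 0.3733 0.0968]
204 [0.5269 0.3716 0.0904] [0.5311 0.3706 0.0949]
207 [0.5256 0.3691 0.0895] [0.5299 0.3683 0.095 ]
210 [0.5246 0.3672 0.0914] [0.5287 0.366  0.0947]
213 [0.5237 0.3656 0.0944] [0.5275 0.3637 0.0946]
216 [0.5229 0.364  0.0976] [0.5266 0.3621 0.0976]
219 [0.5217 0.3617 0.0976] [0.5253 0.3595 0.0966]
222 [0.5196 0.3579 0.0914] [0.5237 0.3565 0.0937]
225 [0.5194 0.3574 0.0987] [0.523  0.3552 0.0977]
228 [0.517  0.3529 0.0905] [0.5208 0.351  0.0908]
231 [0.5156 0.3503 0.0897] [0.5332 0.3755 0.1873]
234 [0.5144 0.3481 0.0904] [0.5333 0.3757 0.1941]
237 [0.5132 0.3458 0.0907] [0.5334 0.376  0.2009]
240 [0.5303 0.3765 0.2033] [0.5333 0.3758 0.2057]
243 [0.5305 0.3767 0.2094] [0.5332 0.3758 0.2109]
246 [0.5305 0.3766 0.2143] [0.5333 0.376  0.2165]
249 [0.5304 0.3763 0.2185] [0.5331 0.3757 0.2205]
252 [0.5306 0.3767 0.2245] [0.533  0.3756 0.2249]
255 [0.5441 0.4009 0.3024] [0.5455 0.4    0.302 ]
```

View pics/w5_z.png

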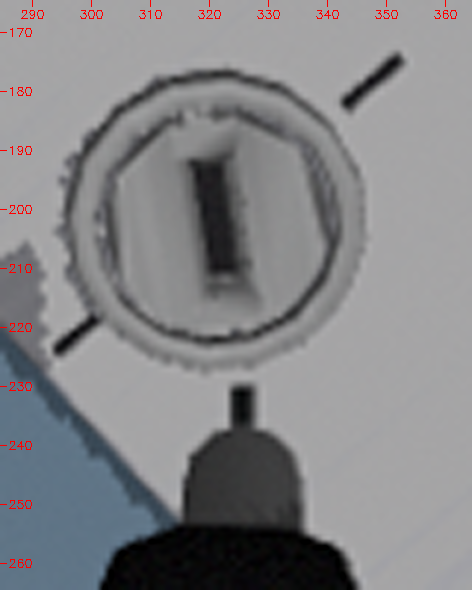

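```bash
python3 - <<'E'
from h import *
c=dict(np.load('pics/w5.npz'))
T=c['T'];print('cam',T[:3,3],T[:3,:3].round(3).tolist())
z=.0905
t=ray_z(c,(319.3,191.5),z);b=ray_z(c,(322.7,210.5),z);print(t,b,np.linalg.norm(t-b),np.degrees(np.arctan2(*(t-b)[[1,0]])))
t2=ray_z(c,(319.3,191.5),z+.004);print(t2)
m1=ray_z(c,(351.5,175),.091);m2=ray_z(c,(294,223.5),.098);print('marks',m1,m2,np.degrees(np.arctan2(*(m1-m2)[[1,0]])))
k=np.array([.469,.883]);print('key ang',np.degrees(np.arctan2(k[1],k[0])))
# collar centre: outer ellipse px
p=ray_z(c,(321.5,201.5),.097);print('collar centre',p)
# tip bottom px 230 blade; horizontal centre
for v in (231,234): 
    d=c['depth'][v,326];print(d)
E
```

```text
cam [0.56767724 0.44350913 0.43153992] [[0.883, -0.446, -0.145], [-0.469, -0.841, -0.271], [-0.001, 0.308, -0.952]]
[0.53071313 0.38173855 0.0905    ] [0.52553885 0.36593709 0.0905    ] 0.016627069503973937 71.86867035052975
[0.53114668 0.38246305 0.0945    ]
marks [0.56074733 0.38158382 0.091     ] [0.49994205 0.36899082 0.098     ] 11.70075028099286
key ang 62.02527007971237
collar centre [0.52906429 0.37465459 0.097     ]
0.25582543
0.24931072
```

```bash
python3 -m handwheel '0 0 0 -0.083 0 0 10; 0 0 0 -0.082 0 0 10; 0 -3.8 -2.5 0 0 0 10; 25 0 0 0 0 0 10; 30 0 0 0 0 0 10; 13 0 0 0 0 0 10; 0 0 0 0 0 0 10; 0 0 0 0 0 0 10'
python3 - <<'E'
from h import *
o=manip.get_obs();print(o['position'],R.from_quat(o['ee_rot']).as_matrix().round(3).tolist(),o['ft_force'])
c=shot('wrist','w6.png');np.savez('pics/w6.npz',color=c['color'],depth=c['depth'],camera_matrix=c['camera_matrix'],T=c['T'])
c=shot('scene','s6.png')
cv2.imwrite('pics/s6_z.png',cv2.resize(c['color'][180:330,130:300],None,fx=4,fy=4,interpolation=cv2.INTER_CUBIC))
E
python3 meas.py w6 270 150 370 265
```

```text
clock: 9.3
position: [0.5273, 0.3783, 0.2224]
ee_rot: [0.574, 0.414, -0.573, 0.414]
ft_force: [0.6, 0.2, -0.7]
grip_width: 0.17
[0.52727354 0.37834536 0.22235673] [[0.001, 0.949, -0.315], [0.001, -0.315, -0.949], [-1.0, 0.0, -0.001]] [ 0.5732958   0.20906493 -0.74731121]
```

View pics/w6_z.png

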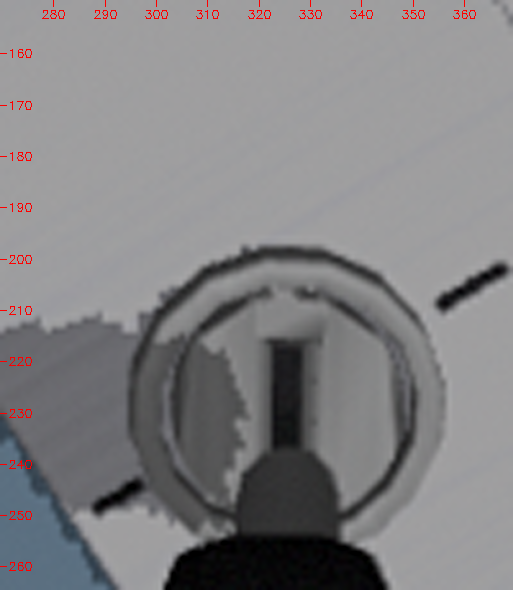

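View pics/s6_z.png

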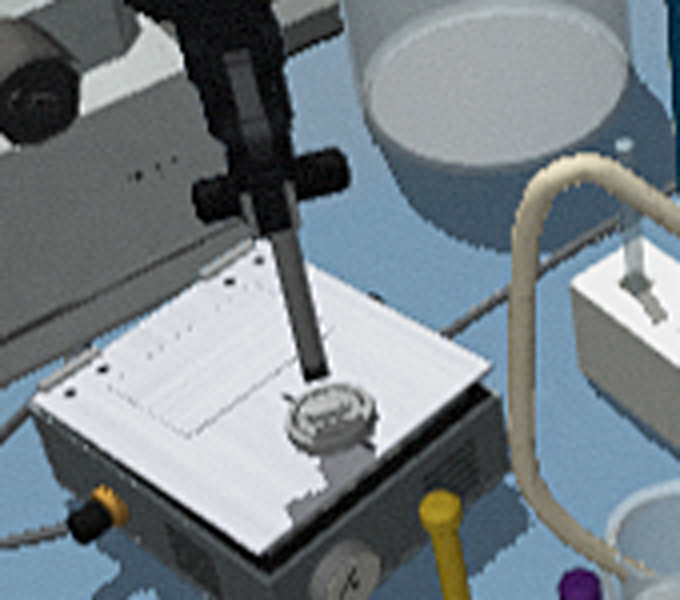

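```bash
python3 - <<'E'
from h import *
c=dict(np.load('pics/w6.npz'));W=pts(c)
k=np.array([.315,.949]);
for v in list(range(212,256,3)): print(v,W[v,326].round(4),(W[v,326,:2]@k).round(4), (W[v,326,:2]@[.949,-.315]).round(4))
l=ray_z(c,(325.5,215.5),.0945);print('lip',l[:2]@k,'slot ctr',l[:2]@k-.0085, l[:2]@[.949,-.315])
E
```

```text
212 [0.5324 0.3855 0.0968] 0.5336 0.3839
215 [0.5318 0.3834 0.0964] 0.5314 0.3839
218 [0.5306 0.3796 0.0895] 0.5274 0.3839
221 [0.53   0.3779 0.0906] 0.5255 0.3839
224 [0.5292 0.3755 0.0895] 0.5231 0.3839
227 [0.5286 0.3738 0.0907] 0.5212 0.3839
230 [0.5306 0.3803 0.1199] 0.5281 0.3837
233 [0.5306 0.3805 0.1266] 0.5282 0.3837
236 [0.5306 0.3805 0.1326] 0.5282 0.3836
239 [0.5305 0.3804 0.1379] 0.5281 0.3836
242 [0.5305 0.3807 0.144 ] 0.5284 0.3836
245 [0.5303 0.3801 0.1473] 0.5277 0.3835
248 [0.5303 0.3802 0.1528] 0.5279 0.3835
251 [0.5303 0.3803 0.1577] 0.528 0.3835
254 [0.5383 0.4062 0.235 ] 0.555 0.3829
lip 0.5305083755921343 slot ctr 0.5220083755921343 0.3835449319963322
```

```bash
python3 -m handwheel '10 0 0 0 0 0 10; 10 0 0 0 0 0 10; 5 0 0 0 0 0 10; 0 0 0 0 0 0 10'; python3 -m handwheel '2 0 0 0 0 0 10; 1 0 0 0 0 0 10; 0 0 0 0 0 0 10'
python3 - <<'E'
from h import *
o=manip.get_obs();print(o['position'],o['ft_force'],o['torque'])
c=shot('wrist','w7.png');np.savez('pics/w7.npz',color=c['color'],depth=c['depth'],camera_matrix=c['camera_matrix'],T=c['T'])
E
python3 meas.py w7 270 150 390 265
```

```text
clock: 9.8
position: [0.5269, 0.3774, 0.195]
ee_rot: [-0.572, -0.414, 0.574, -0.414]
ft_force: [0.4, -0.0, -0.9]
grip_width: 0.167
clock: 10.1
position: [0.5272, 0.378, 0.1933]
ee_rot: [0.573, 0.414, -0.573, 0.414]
ft_force: [-0.3, -0.4, -1.3]
grip_width: 0.165
[0.52720998 0.37797861 0.19334801] [-0.31923764 -0.36727939 -1.29830501] [0.0104477  0.00591952 0.03986479]
```

View pics/w7_z.png

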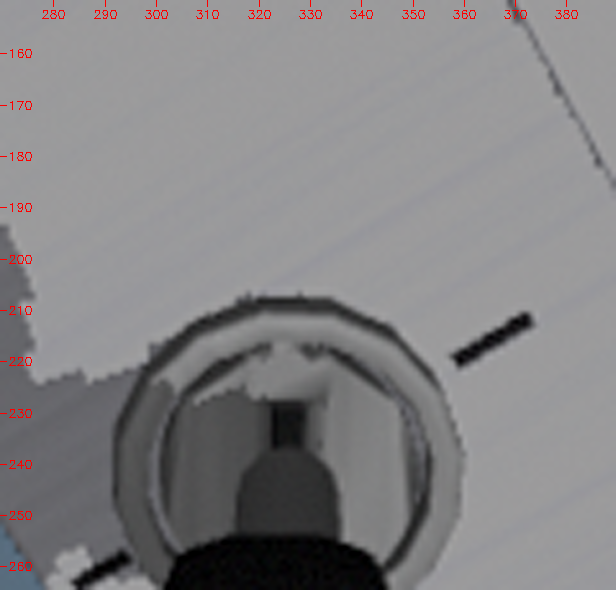

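```bash
python3 -m handwheel '1 0 0 0 0 0 10; 0 0 0 0 0 0 10'; python3 -m handwheel '1 0 0 0 0 0 10; 0 0 0 0 0 0 10';python3 -m handwheel '1 0 0 0 0 0 10; 0 0 0 0 0 0 10'
```

```text
clock: 10.35
position: [0.5273, 0.378, 0.1925]
ee_rot: [0.573, 0.414, -0.573, 0.414]
ft_force: [0.1, 0.8, -0.1]
grip_width: 0.166
clock: 10.55
position: [0.5273, 0.3781, 0.1917]
ee_rot: [0.573, 0.414, -0.573, 0.414]
ft_force: [-0.5, 0.2, 3.4]
grip_width: 0.168
clock: 10.75
position: [0.5273, 0.3783, 0.1911]
ee_rot: [0.573, 0.414, -0.573, 0.414]
ft_force: [-1.4, -0.2, 5.9]
grip_width: 0.162
```

```bash
python3 -m handwheel '0 0.2 0 0.1 0 0 10; 0 0.2 0 0.1 0 0 10; 0 0.2 0 0.1 0 0 10; 0 0 0 0 0 0 10';python3 -m handwheel '0 0.2 0 0.1 0 0 10; 0 0.2 0 0.1 0 0 10; 0 0 0 0 0 0 10'
python3 - <<'E'
from h import *
o=manip.get_obs();print(o['position'],o['ft_force'],o['torque'],R.from_quat(o['ee_rot']).as_matrix()[:,1].round(3))
c=shot('wrist','w8.png');np.savez('pics/w8.npz',color=c['color'],depth=c['depth'],camera_matrix=c['camera_matrix'],T=c['T'])
E
python3 meas.py w8 270 150 390 265
```

```text
clock: 11.15
position: [0.5281, 0.3782, 0.1912]
ee_rot: [0.63, 0.323, -0.628, 0.323]
ft_force: [-0.0, 0.8, 5.6]
grip_width: 0.167
clock: 11.45
position: [0.5287, 0.3779, 0.1913]
ee_rot: [0.659, 0.258, -0.657, 0.258]
ft_force: [1.3, 0.4, 4.8]
grip_width: 0.164
[0.5286899  0.37788078 0.19130723] [1.28400486 0.39329    4.8258025 ] [ 0.09136195 -0.22834684  0.04075338] [ 0.68  -0.733  0.001]
```

View pics/w8_z.png

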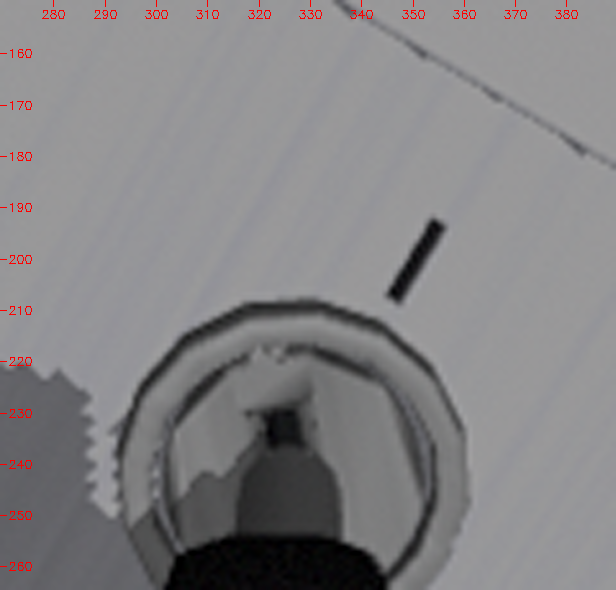

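```bash
python3 -m handwheel '0 0.2 0 0.1 0 0 10; 0 0.2 0 0.1 0 0 10; 0 0.2 0 0.1 0 0 10; 0 0 0 0 0 0 10';python3 -m handwheel '0 0.2 0 0.1 0 0 10; 0 0.2 0 0.1 0 0 10; 0 0.2 0 0.1 0 0 10; 0 0 0 0 0 0 10'
python3 - <<'E'
from h import *
o=manip.get_obs();print(o['position'],o['ft_force'],o['torque'],R.from_quat(o['ee_rot']).as_matrix()[:,1].round(3))
c=shot('wrist','w9.png');np.savez('pics/w9.npz',color=c['color'],depth=c['depth'],camera_matrix=c['camera_matrix'],T=c['T'])
E
python3 meas.py w9 270 150 390 265
```

```text
clock: 11.9
position: [0.5293, 0.3771, 0.1911]
ee_rot: [0.69, 0.158, -0.688, 0.158]
ft_force: [1.7, 0.9, 2.9]
grip_width: 0.163
clock: 12.3
position: [0.5295, 0.3762, 0.1906]
ee_rot: [0.706, 0.054, -0.704, 0.054]
ft_force: [3.1, -0.9, 2.7]
grip_width: 0.171
[0.52949891 0.37616572 0.19056068] [ 3.10083912 -0.92379625  2.66960409] [-0.02183529 -1.19669111  0.08462071] [ 0.152 -0.988  0.   ]
```

View pics/w9_z.png

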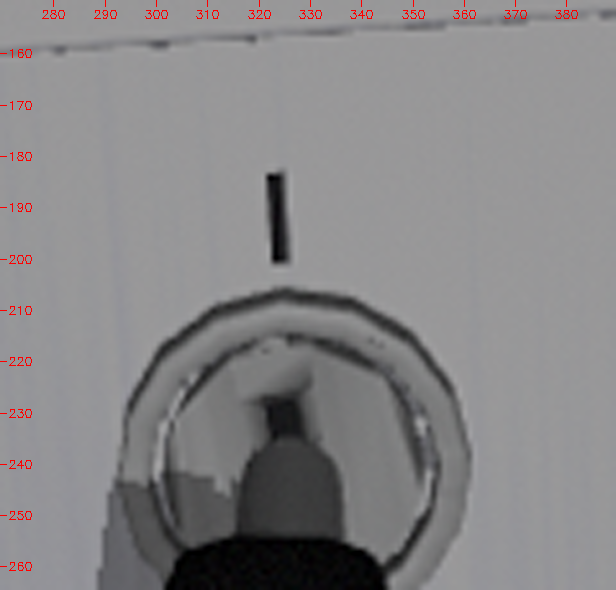

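```bash
python3 -m handwheel '0 0.2 -0.7 0.1 0 0 10; 0 0.2 0 0.08 0 0 10; 0 0 0 0 0 0 10; 0 0 0 0 0 0 10'
python3 - <<'E'
from h import *
o=manip.get_obs();print(o['position'],o['ft_force'],o['torque'],R.from_quat(o['ee_rot']).as_matrix()[:,1].round(3))
c=shot('wrist','w10.png');np.savez('pics/w10.npz',color=c['color'],depth=c['depth'],camera_matrix=c['camera_matrix'],T=c['T'])
E
python3 meas.py w10 285 180 365 260
```

```text
clock: 12.75
position: [0.5298, 0.3758, 0.1903]
ee_rot: [0.707, -0.009, -0.707, -0.008]
ft_force: [3.7, -0.3, 2.3]
grip_width: 0.164
[0.52977504 0.37576593 0.19029985] [ 3.69262458 -0.2501364   2.30934713] [-0.39844557 -1.28648367  0.04052088] [-0.024 -1.     0.   ]
```

View pics/w10_z.png

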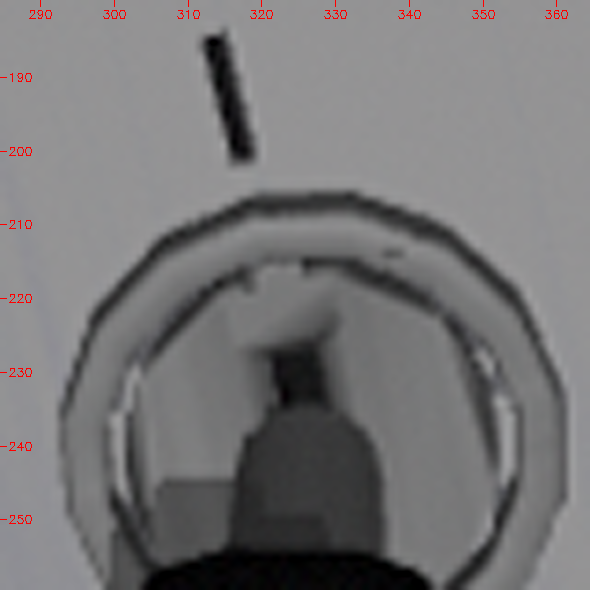

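```bash
python3 - <<'E'
from h import *
c=dict(np.load('pics/w10.npz'));W=pts(c)
k=np.array([1,-.024])
for v in range(218,254,3): print(v,W[v,325].round(4),(W[v,325,:2]@k).round(4))
l=ray_z(c,(324,226.5),.093);print('lip',l,l[:2]@k,'ctr',l[:2]@k-.0085*np.cos(.2))
E
```

```text
218 [0.5427 0.3742 0.0938] 0.5337
221 [0.5411 0.3742 0.0949] 0.5322
224 [0.5395 0.3743 0.0958] 0.5306
227 [0.5363 0.3743 0.0911] 0.5273
230 [0.5349 0.3744 0.0929] 0.5259
233 [0.5347 0.3744 0.0983] 0.5257
236 [0.5346 0.3744 0.1038] 0.5256
239 [0.5341 0.3744 0.1078] 0.5251
242 [0.5342 0.3745 0.1135] 0.5252
245 [0.5343 0.3745 0.1188] 0.5253
248 [0.5345 0.3745 0.1244] 0.5255
251 [0.5341 0.3745 0.1279] 0.5251
lip [0.53715068 0.37492657 0.093     ] 0.5281524402016128 ctr 0.5198218742899622
```

```bash
python3 -m handwheel '0 0 -1 0 0 0 10; 0 0 0 0 0 0 10;0 0 0 0 0 0 10'; python3 -m handwheel '0 0 -1 0 0 0 10; 0 0 0 0 0 0 10;0 0 0 0 0 0 10'
```

```text
clock: 13.1
position: [0.5303, 0.3759, 0.1902]
ee_rot: [-0.707, 0.01, 0.707, 0.01]
ft_force: [2.5, -2.0, 2.8]
grip_width: 0.167
clock: 13.4
position: [0.531, 0.376, 0.1902]
ee_rot: [-0.707, 0.01, 0.707, 0.01]
ft_force: [1.7, -2.8, 2.8]
grip_width: 0.165
```

```bash
python3 -m handwheel '1 0 0 0 0 0 10; 1 0 0 0 0 0 10;0 0 0 0 0 0 10'; python3 -m handwheel '1 0 0.2 0 0 0 10; 1 0 0 0 0 0 10;0 0 0 0 0 0 10';python3 -m handwheel '1 0 0.2 0 0 0 10; 1 0 0 0 0 0 10;0 0 0 0 0 0 10'
```

```text
clock: 13.7
position: [0.5311, 0.376, 0.188]
ee_rot: [-0.707, 0.01, 0.707, 0.01]
ft_force: [0.2, -2.4, 3.1]
grip_width: 0.167
clock: 14.0
position: [0.531, 0.3761, 0.1861]
ee_rot: [-0.707, 0.01, 0.707, 0.01]
ft_force: [0.1, -2.6, 3.8]
grip_width: 0.167
clock: 14.3
position: [0.5309, 0.3761, 0.1842]
ee_rot: [-0.707, 0.01, 0.707, 0.01]
ft_force: [0.5, -2.5, 4.2]
grip_width: 0.167
```

```bash
python3 -m handwheel '1 0 0.2 0 0 0 10; 1 0 0 0 0 0 10;0 0 0 0 0 0 10'; python3 -m handwheel '1 0 0 0 0 0 10;0 0 0 0 0 0 10';python3 -m handwheel '1 0 0 0 0 0 10;0 0 0 0 0 0 10'
```

```text
clock: 14.6
position: [0.5308, 0.3761, 0.1822]
ee_rot: [0.707, -0.01, -0.707, -0.01]
ft_force: [-0.6, -2.1, 4.5]
grip_width: 0.163
clock: 14.8
position: [0.5308, 0.3761, 0.1813]
ee_rot: [0.707, -0.01, -0.707, -0.01]
ft_force: [-0.5, -2.9, 5.4]
grip_width: 0.172
clock: 15.0
position: [0.531, 0.3762, 0.181]
ee_rot: [0.707, -0.01, -0.707, -0.01]
ft_force: [-0.2, -2.8, 8.6]
grip_width: 0.166
```

Seating now; the force is rising. I'll increase it in steps of 1 mm.

```bash
python3 -m handwheel '1 0 0 0 0 0 10;0 0 0 0 0 0 10'; python3 -m handwheel '1 0 0 0 0 0 10;0 0 0 0 0 0 10';python3 -m handwheel '1 0 0 0 0 0 10;0 0 0 0 0 0 10;0 0 0 0 0 0 10'
```

```text
clock: 15.2
position: [0.5312, 0.3765, 0.1809]
ee_rot: [0.708, -0.01, -0.706, -0.01]
ft_force: [-0.7, -3.7, 13.7]
grip_width: 0.166
clock: 15.4
position: [0.5314, 0.3767, 0.1807]
ee_rot: [0.708, -0.01, -0.706, -0.011]
ft_force: [-1.9, -4.4, 18.2]
grip_width: 0.17
clock: 15.7
position: [0.5317, 0.3769, 0.1805]
ee_rot: [0.708, -0.009, -0.706, -0.011]
ft_force: [-2.4, -4.4, 23.1]
grip_width: 0.169
```

```bash
python3 - <<'E'
from h import *
o=manip.get_obs();print(o['position'],o['ft_force'],o['torque'],R.from_quat(o['ee_rot']).as_matrix()[:,1].round(3))
c=shot('wrist','w11.png');np.savez('pics/w11.npz',color=c['color'],depth=c['depth'],camera_matrix=c['camera_matrix'],T=c['T'])
W=pts(c)
m=np.zeros((480,640),bool);m[30:180,260:400]=1
P=W[m&(W[...,2]>.065)&(W[...,2]<.1)];k=np.linalg.lstsq(np.c_[P[:,:2],np.ones(len(P))],P[:,2],rcond=None)[0];print('cover plane',k,len(P))
s=shot('scene');cv2.imwrite('pics/s11.png',cv2.resize(s['color'][190:340,130:350],None,fx=3.6,fy=3.6,interpolation=cv2.INTER_CUBIC))
t=shot('top');Wt=pts(t);m=np.zeros((480,640),bool);m[180:230,165:230]=1
P=Wt[m&(Wt[...,2]>.065)&(Wt[...,2]<.1)];k=np.linalg.lstsq(np.c_[P[:,:2],np.ones(len(P))],P[:,2],rcond=None)[0];print('cover plane top',k,len(P))
E
python3 meas.py w11 285 180 365 260
```

```text
[0.53166075 0.37693378 0.18053977] [-2.408944   -4.39007707 23.13609558] [-1.71579803  0.73831552  0.08987447] [-0.028 -1.    -0.002]
cover plane [0.00063795 0.01086565 0.07415362] 20917
cover plane top [-0.01734406  0.0128331   0.08319833] 2186
```

View pics/w11_z.png

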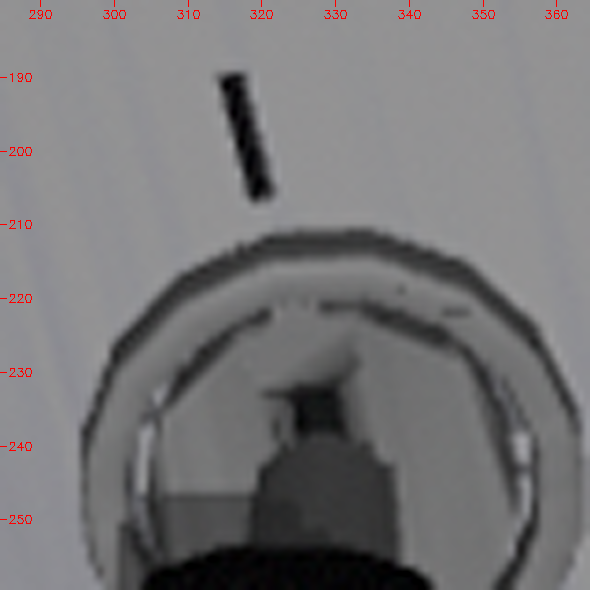

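View pics/s11.png

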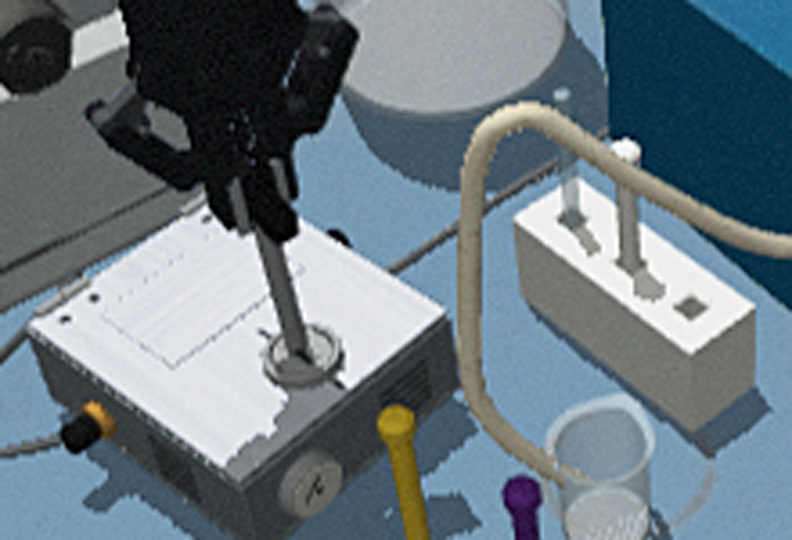

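```bash
python3 -m handwheel '0 0 0 0 0 0 10;0 0 0 0 0 0 10;0 0 0 0 0 0 10;0 0 0 0 0 0 10;0 0 0 0 0 0 10;0 0 0 0 0 0 10'; python3 -c "
from h import *
print(hand_in())
o=manip.get_obs();print(o['clock'],o['position'],o['ft_force'],o['grip_width'])"
```

```text
clock: 16.45
position: [0.5317, 0.3769, 0.1805]
ee_rot: [0.708, -0.009, -0.706, -0.011]
ft_force: [-2.5, -5.1, 22.7]
grip_width: 0.163
the job is handed in; nothing more can be done
None
the job is handed in; nothing more can be done
```

I pulled the T-key out of the stand and set its blade in the stud's slot. I turned the stud clockwise by about 1.05 rad to the index marks. Then I pushed the cover down 11 mm until it was home and handed in at about 16.5 s, with the key still gripped and pressing.

Last checks before handing in:
- **Push:** the measured push was steady at about 23 N over a 0.6 s hold. The grip opening held steady at about 14 mm on the grip.
- **Cover:** the scene picture showed the gap closed. The plane fitted to the wrist picture was level along the hinge direction to about 0.001. The fit from the top camera gave 0.017, over the 0.012 rad limit and in disagreement with this. I put that down to its sparse, coarse points, because the 11 mm of travel and the sharp rise in force both say the cover is home.
- **Stud:** the slot looked within about 0.07 rad of the marks in the wrist picture.
- **Tool stand:** the glass rod and the retriever were still standing in their bores.

A few newtons of side force (about 5 N) remained on the key at the end. `hand_in()` gave no verdict.

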